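Issue three guide pins from the rotary pin feeder

ROBOT

A 6-joint arm with a two-finger parallel gripper is mounted at the origin on the work surface. World frame = base frame: x ahead of the robot, y to its left, z up, the work surface at z = 0. Lengths are in m, angles in degrees, forces in N, time in s.
With the tool pointing down it reaches from about 0.25 to 0.725 m from the base axis. Payload 9.7 kg.
Tool frame: the origin (TCP) lies between the finger pads; the fingertips stand 11 mm ahead of it and the grasp point (between the pads) lies 8 mm behind it; y points along the fingers, x is the direction in which the jaws open and shut, and the axes are right-handed (so a half turn about y gives the same grasp; the last joint's range is limited). The gripper opens to 85 mm and grips with 20 to 120 N. Pads are 22 mm wide; open, the fingers measure 114 mm over their backs; the gripper's body (76 mm by 85 mm) begins 54 mm behind the grasp point. The pads swing forward as they close: fully open they stand 13 mm farther back than shut.
Start: joints at [71.562, 4.979, 10.078, 95.1, 0, 90], TCP at [0.174, 0.522, 0.242] pointing down, gripper open.
Joint ranges: [-179.16, 179.16], [-48.56, 103.87], [-65.8, 70.77], [-126.05, 130.52], [-82.76, 87.17], [-180, 180]. Speed limits (degrees/s): [127.2, 127.2, 147.25, 180, 180, 180].

INTERFACE

Orientations are given as [roll, pitch, yaw] about the fixed x, y, z axes, in that order (R = Rz(yaw) Ry(pitch) Rx(roll)).
In Python, from workcell import bot, vision gives the robot as it stands. The module is installed in compiled form; this text tells all that it offers.
- The arm moves only by the shell command python3 -m crank 'ROWS' [OPENING] [FORCE]. ROWS is text: rows parted by semicolons, each of 6 numbers parted by spaces: the shift along the tool's x, y, z in m, then the turn, a rotation vector about the tool's x, y, z in rad. A call has 1 to 8 rows; each row is the pose to reach, as a shift and turn from the pose commanded when the call began, along the tool's axes at that moment; what a row does not reach only later rows make up. A row lasts 1/10 s, in which the tool goes at most 50 mm and 8.59 degrees, less where a joint would pass 70% of its speed; a pose out of reach is approached as far as the arm can. A call with a gripper value outside its range is refused whole. OPENING is the gripper's target within -1 to 1 (shut at 1, half-way at 0, fully open at -1), set as the call begins (- or left out, the last holds). The fingers move at their own pace and stop on an object; FORCE is the grip in N (left out, the last holds). Time passes only in rows, so rows that repeat a pose let the fingers close. It gives the time, the measured TCP pose, the force and the opening at its end, in the units of the state.
- bot.get_obs(): the state, without advancing time (a new reading comes with each control period).
- vision.camera(name): name is "side" or "top" or "wrist"; returns the picture (480x640x3 uint8, red, green, blue); there is no depth.
- vision.get_calibration(name): a dict with "fx", "fy", "cx", "cy" (pixels), "rvec" (rotation vector, rad) and "tvec" (3), from world to camera coordinates, as OpenCV has them. Camera axes: x right, y down, z forward; pixel columns grow to the right and rows downward; lengths in m; the calibration is good to about 2 mm. A picture is of the moment at which its call begins: read the wrist's pose just before it. get_calibration takes no time and is no camera call; for the wrist camera it gives the pose at the moment of the call.
- bot.job_done(): hands the job in, once; it reports no verdict.
The state is a dict: "time": time; "q": joint angles; "qd": joint speeds; "joint_efforts": joint torques, N m; "ee_pos": TCP position; "tcp_rot": TCP orientation; "wrist_force": force on the tool from outside, world axes, zero at the start; "torque": the same for the moment, N m; "opening": finger opening in m.
Only numpy, scipy, OpenCV 4.12 (cv2) and the standard library are available. Lean on these libraries where they do the work, as an engineer would, in place of code of your own. Each camera call takes 0.05 s, during which the arm holds its last target. There are 200 camera calls.

TASK

Push the empty blue tray fully home under the chute of the pin feeder, then turn the feeder's four-armed capstan so that three guide pins come out into the tray one at a time, each lying in the tray before the next one leaves the feeder. Stop there: the other two pins stay in the feeder, the tray stays home, and the other things on the bench are left where they are.

Things in the scene. Friction and masses are not known exactly. Their poses are not given: they have to be found in the camera images.
- hub (a point): Fixed point at the capstan's centre, 118 mm above the bench, robot side of the pin feeder. Axes: x along the shaft to the drum, y to the chute and tray side, z up. Four arms 90 deg apart in the plane x=0: rods 10 mm thick, ball of 22 mm on each end, ball centres 94 mm from the axis; boss 42 mm across. The arms' start angle varies and is NOT given: look or feel for one.
- push_mid (a point): Fixed point 55 mm above point hub, same axes. To turn: a finger pointing down, its tip at this height, pushes an arm from the -y side towards +y. A straight push carries the arm from 45 deg before upright to 45 deg past it; then lift out and take the next arm. Coming down at y = -130 mm clears every arm. No detents; stays where it is left; takes 3 to 10 N. Bearing boss 60 mm across from x = 56 mm.
- drum_mid (a point): Fixed point on the drum's axis, mid-length, same axes as hub. Casing here: x -57 to 57, y -75 to 75 mm, to 62 mm above this point; upright magazine in its middle, y -26 to 26 mm, to 177 mm above. Drum 124 mm across, five flutes 72 deg apart; each takes one pin as it passes under the magazine and lets it roll out at +y about 110 deg later. First pin after 115 to 180 deg of turning, then one per 72 deg.
- dock (a point): Where point tray_mid is when the tray is home, 18 mm above the bench; axes as hub. Stop face for the tray at y = -64 mm, 44 mm high. Chute lip above it reaches to y = -42 mm, underside 45 mm above the bench. Guide rails 14 mm high along y from -68 to 72 mm, 127 mm apart inside (124 at their mouth), then flaring out 29 mm each side to y = 134 mm, of slippery plastic: they line up the tray as it is pushed in.
- tray_mid (a point): Centre (half-way up) of the blue pin tray, loose on the bench at the mouth of the rails: 118 mm (its x) by 128 mm (its y), 36 mm high, walls 4 mm, 0.4 to 0.8 kg, floor sloping from 11 mm (-y end) to 3 mm (+y end) above the bench. Its y points away from the feeder: push its +y wall (the open fingers side by side keep it straight) until it stops at the stop face.
- pin1: ground steel guide pin, a plain cylinder 20 mm across and 90 mm long, 0.2 kg (about 30 % either way); origin at its centre, x along it. Lowest in the magazine at the start: comes out first.
- pin2: ground steel guide pin, a plain cylinder 20 mm across and 90 mm long, 0.2 kg (about 30 % either way); origin at its centre, x along it. Number 2 from below in the magazine.
- pin3: ground steel guide pin, a plain cylinder 20 mm across and 90 mm long, 0.2 kg (about 30 % either way); origin at its centre, x along it. Number 3 from below in the magazine.
- pin4: ground steel guide pin, a plain cylinder 20 mm across and 90 mm long, 0.2 kg (about 30 % either way); origin at its centre, x along it. Number 4 from below in the magazine. Stays in the feeder.
- pin5: ground steel guide pin, a plain cylinder 20 mm across and 90 mm long, 0.2 kg (about 30 % either way); origin at its centre, x along it. Number 5 from below in the magazine. Stays in the feeder.
- spring_a: Orange die spring standing on end, 32 mm across, 76 mm high; bystander. Origin under its centre.
- spring_b: A second die spring like it; bystander.
- pillar: Steel guide pillar standing on its 38 mm head, 115 mm high; bystander. Origin under its centre.
- bush: Brass guide bush standing, 42 mm across, 55 mm high; bystander. Origin under its centre.
- caliper: Calliper lying flat, 190 mm long along its x, jaws to its +y, 10 mm high; bystander.
- mallet: Brass-headed hammer lying along its x, 260 mm long, head at +x; bystander.
- driver: Screwdriver lying along its x, 200 mm long; bystander.
Things that resemble listed ones, but are neither listed nor needed, are in the scene too. What is shaped like the pin5 but black, orange or pink is not meant.

How it is judged (in metres and radians):
On the way, in this order (a step that is already met when the one before it is completed fails the run):
1. the tray is home under the chute, all five pins still in the feeder (horizontal distance between tray_mid and dock below 0.007 m and angle between the y axis of tray_mid and the y axis of dock, either way round below 0.08 rad and angle between tray_mid's own z axis and vertical below 0.05 rad and y of pin1 in the frame of hub between -0.07 and 0.07 m and z of each of pin1, pin2, pin3, pin4, pin5 in the frame of hub above -0.07 m and x of pin1 in the frame of hub between 0.08 and 0.17 m and y of pin2 in the frame of hub between -0.07 and 0.07 m and x of pin2 in the frame of hub between 0.08 and 0.17 m and y of pin3 in the frame of hub between -0.07 and 0.07 m and x of pin3 in the frame of hub between 0.08 and 0.17 m and y of pin4 in the frame of hub between -0.07 and 0.07 m and x of pin4 in the frame of hub between 0.08 and 0.17 m and y of pin5 in the frame of hub between -0.07 and 0.07 m and x of pin5 in the frame of hub between 0.08 and 0.17 m), for 0.2 s.
2. pin 1 has come into the tray, the next one still in the feeder (horizontal distance between tray_mid and dock below 0.007 m and angle between the y axis of tray_mid and the y axis of dock, either way round below 0.08 rad and angle between tray_mid's own z axis and vertical below 0.05 rad and x of pin1 in the frame of tray_mid between -0.03 and 0.03 m and y of pin1 in the frame of tray_mid between -0.062 and 0.062 m and z of pin1 in the frame of tray_mid between -0.02 and 0.018 m and y of pin2 in the frame of hub between -0.07 and 0.07 m and z of each of pin2, pin3, pin4, pin5 in the frame of hub above -0.07 m and x of pin2 in the frame of hub between 0.08 and 0.17 m and y of pin3 in the frame of hub between -0.07 and 0.07 m and x of pin3 in the frame of hub between 0.08 and 0.17 m and y of pin4 in the frame of hub between -0.07 and 0.07 m and x of pin4 in the frame of hub between 0.08 and 0.17 m and y of pin5 in the frame of hub between -0.07 and 0.07 m and x of pin5 in the frame of hub between 0.08 and 0.17 m), for 0.3 s.
3. pin 2 has come into the tray, the next one still in the feeder (horizontal distance between tray_mid and dock below 0.007 m and angle between the y axis of tray_mid and the y axis of dock, either way round below 0.08 rad and angle between tray_mid's own z axis and vertical below 0.05 rad and x of pin1 in the frame of tray_mid between -0.03 and 0.03 m and y of pin1 in the frame of tray_mid between -0.062 and 0.062 m and z of pin1 in the frame of tray_mid between -0.02 and 0.018 m and x of pin2 in the frame of tray_mid between -0.03 and 0.03 m and y of pin2 in the frame of tray_mid between -0.062 and 0.062 m and z of pin2 in the frame of tray_mid between -0.02 and 0.018 m and y of pin3 in the frame of hub between -0.07 and 0.07 m and z of each of pin3, pin4, pin5 in the frame of hub above -0.07 m and x of pin3 in the frame of hub between 0.08 and 0.17 m and y of pin4 in the frame of hub between -0.07 and 0.07 m and x of pin4 in the frame of hub between 0.08 and 0.17 m and y of pin5 in the frame of hub between -0.07 and 0.07 m and x of pin5 in the frame of hub between 0.08 and 0.17 m), for 0.3 s.
4. pin 3 has come into the tray, the next one still in the feeder (horizontal distance between tray_mid and dock below 0.007 m and angle between the y axis of tray_mid and the y axis of dock, either way round below 0.08 rad and angle between tray_mid's own z axis and vertical below 0.05 rad and x of pin1 in the frame of tray_mid between -0.03 and 0.03 m and y of pin1 in the frame of tray_mid between -0.062 and 0.062 m and z of pin1 in the frame of tray_mid between -0.02 and 0.018 m and x of pin2 in the frame of tray_mid between -0.03 and 0.03 m and y of pin2 in the frame of tray_mid between -0.062 and 0.062 m and z of pin2 in the frame of tray_mid between -0.02 and 0.018 m and x of pin3 in the frame of tray_mid between -0.03 and 0.03 m and y of pin3 in the frame of tray_mid between -0.062 and 0.062 m and z of pin3 in the frame of tray_mid between -0.02 and 0.018 m and y of pin4 in the frame of hub between -0.07 and 0.07 m and z of each of pin4, pin5 in the frame of hub above -0.07 m and x of pin4 in the frame of hub between 0.08 and 0.17 m and y of pin5 in the frame of hub between -0.07 and 0.07 m and x of pin5 in the frame of hub between 0.08 and 0.17 m), for 0.3 s.
At the end, for the whole second after the job is handed in: The tray stands home (its centre within 7 mm of the dock, square within 0.08 rad, flat on the bench), pins 1, 2 and 3 lie inside it, pins 4 and 5 are still in the feeder, and all pins are at rest (under 0.03 m/s) (all of step 4 and linear speed of each of pin1, pin2, pin3, pin4, pin5 below 0.03 m/s); the robot touches nothing.
It fails at once if a fourth pin is let out of the feeder (not ((y of pin4 in the frame of hub between -0.07 and 0.07 m and z of pin4 in the frame of hub above -0.07 m and x of pin4 in the frame of hub between 0.08 and 0.17 m) and (y of pin5 in the frame of hub between -0.07 and 0.07 m and z of pin5 in the frame of hub above -0.07 m and x of pin5 in the frame of hub between 0.08 and 0.17 m))).
It fails at once if another thing on the bench is moved by more than 30 mm (distance of any of spring_a, spring_b, pillar, bush, caliper, mallet, driver from where it was at the start of the episode above 0.03 m).
It also fails if it takes over 72 s, if anything falls off the work surface, if the arm or the gripper's body presses on something with over 40 N, if the wrist force passes 120 N, or if a joint passes its speed limit or range.

## Working session

There is one attempt and no reset: what is moved stays moved. The work goes in short steps, Python scripts to look and compute and a shell command to move; the robot and the scene stay as the last step left them, time stands still between calls to the robot, and variables do not carry over. Pictures are saved under pics/ and viewed, about 8 in all and at most 12, crops included, and the job is handed in when it is done.

```bash
mkdir -p pics; python3 - <<'E'
from workcell import bot, vision
import cv2
o=bot.get_obs(); print({k:o[k] for k in("time","ee_pos","tcp_rot","opening","wrist_force")})
for n in("top","side"):
    cv2.imwrite(f"pics/{n}0.png",vision.camera(n)[:,:,::-1]); print(n,vision.get_calibration(n))
E
```

```text
{'time': 0.0, 'ee_pos': array([0.17388011, 0.52156922, 0.24159403]), 'tcp_rot': array([-8.99978336e+01,  7.38658604e-02,  7.15642331e+01]), 'opening': 0.08558077791434798, 'wrist_force': array([ 0.68674849,  0.56644821, -0.31832766])}
top {'fx': 528.6254929348707, 'fy': 528.6254929348707, 'cx': 313.8635435944129, 'cy': 238.3893981791894, 'rvec': array([ 2.12974034, -2.18791829,  0.12858344]), 'tvec': array([0.03356691, 0.54253803, 1.37145444])}
side {'fx': 588.2647166400294, 'fy': 588.2647166400294, 'cx': 310.37613540549205, 'cy': 237.2041372231241, 'rvec': array([ 0.25284592, -2.75449119,  1.33431496]), 'tvec': array([0.51822963, 0.1806013 , 1.42688523])}
```

View pics/top0.png

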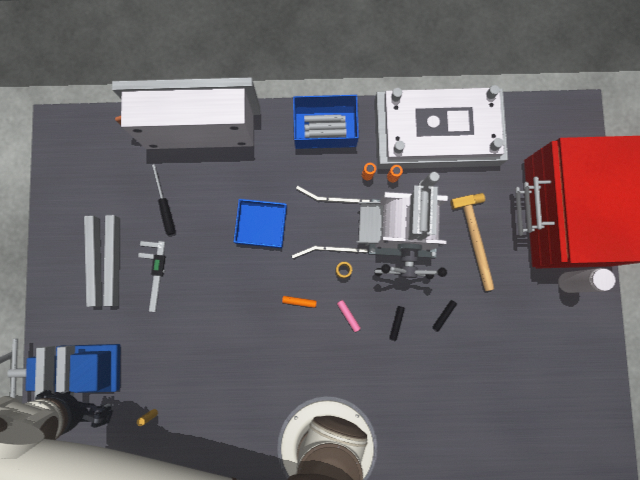

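View pics/side0.png

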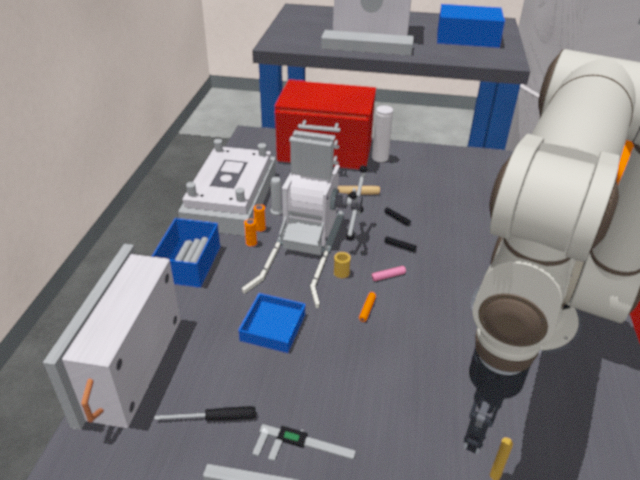

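```bash
cat > h.py <<'E'
import numpy as np, cv2
from workcell import bot, vision
def cal(n):
    c=vision.get_calibration(n); return np.array([[c['fx'],0,c['cx']],[0,c['fy'],c['cy']],[0,0,1]]),cv2.Rodrigues(c['rvec'])[0],c['tvec']
def onplane(n,uv,z):
    K,R,t=cal(n); d=(R.T@np.linalg.inv(K)@np.c_[np.atleast_2d(uv),np.ones(len(np.atleast_2d(uv)))].T).T; o=-R.T@t
    return o+d*((z-o[2])/d[:,2])[:,None]
def proj(n,P):
    K,R,t=cal(n); p=(K@(R@np.atleast_2d(P).T+t[:,None])).T; return p[:,:2]/p[:,2:]
def tri(uv1,uv2,n1="top",n2="side"):
    P=[np.c_[R,t] for K,R,t in(cal(n1),cal(n2))]; P=[cal(n)[0]@p for n,p in zip((n1,n2),P)]
    X=cv2.triangulatePoints(P[0],P[1],np.float64(uv1).reshape(2,1),np.float64(uv2).reshape(2,1)).ravel(); return X[:3]/X[3]
E
python3 - <<'E'
from h import *
a=cv2.imread('pics/top0.png'); b=cv2.imread('pics/side0.png')
for n,i,(x,y,w,hh) in(("top",a,(290,170,160,120)),("side",b,(240,120,160,190))):
    k=5 if n=="top" else 3
    c=cv2.resize(i[y:y+hh,x:x+w],None,fx=k,fy=k,interpolation=cv2.INTER_CUBIC)
    cv2.imwrite(f'pics/{n}0c.png',c)
hsv=cv2.cvtColor(a,cv2.COLOR_BGR2HSV); m=cv2.inRange(hsv,(105,120,60),(125,255,255)); m[:, :220]=0;m[:180]=0;m[:,300:]=0
c=max(cv2.findContours(m,0,2)[0],key=cv2.contourArea); r=cv2.minAreaRect(c); bx=cv2.boxPoints(r); print(r,bx.tolist())
P=onplane('top',bx,0.036); print(P.round(4)); print(P.mean(0),[np.linalg.norm(P[i]-P[i-1]).round(4) for i in range(4)], [np.degrees(np.arctan2(*(P[i]-P[i-1])[[1,0]])).round(2) for i in range(4)])
E
```

```text
((259.7804870605469, 222.97560119628906), (49.25246810913086, 45.718658447265625), 6.340191841125488) [[232.78048706054688, 242.97560119628906], [237.82925415039062, 197.5365753173828], [286.7804870605469, 202.97560119628906], [281.7317199707031, 248.4146270751953]]
[[0.5364 0.2339 0.036 ]
 [0.6584 0.2194 0.036 ]
 [0.6401 0.0887 0.036 ]
 [0.5185 0.1046 0.036 ]]
[0.58833985 0.16163723 0.036     ] [np.float64(0.1306), np.float64(0.1228), np.float64(0.1319), np.float64(0.1226)] [np.float64(82.08), np.float64(-6.8), np.float64(-98.0), np.float64(172.57)]
```

View pics/top0c.png

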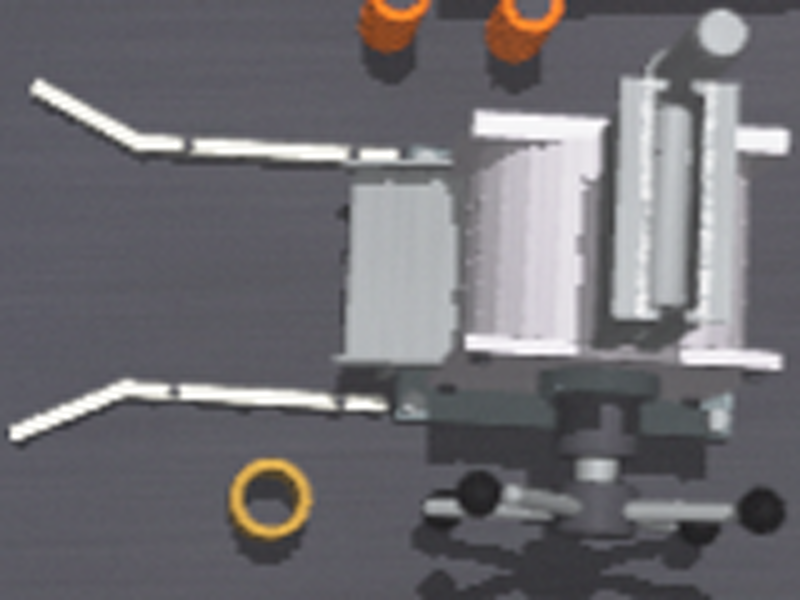

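View pics/side0c.png

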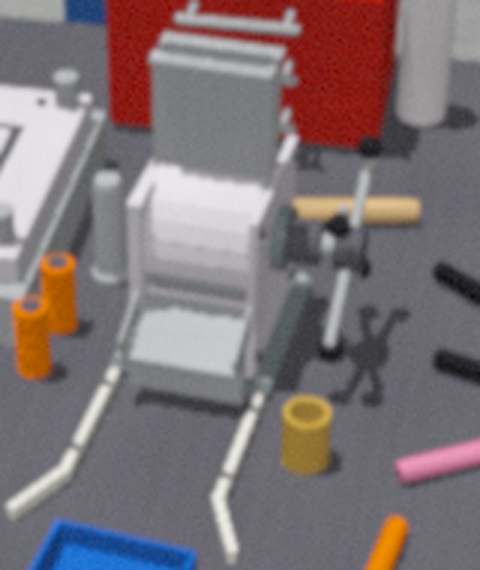

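```bash
python3 - <<'E'
from h import *
T=lambda p:(np.array(p)+.5)/5-.5+[290,170]
S=lambda p:(np.array(p)+.5)/3-.5+[240,120]
B={}
for k,t,s in(("A",(762,510),(371,147)),("B",(478,492),(338,222)),("C",(438,508),(331,348)),("D",(700,527),(362,265))):
    X=tri(T(t),S(s)); B[k]=X; print(k,X.round(4),(proj('top',X)-T(t)).round(1),(proj('side',X)-S(s)).round(1))
H=np.mean(list(B.values()),0);print("hub",H, [np.linalg.norm(B[k]-H).round(4) for k in B],[np.degrees(np.arctan2(B[k][2]-H[2],B[k][1]-H[1])).round(1) for k in B])
print("boss ray @.118",onplane('top',T((603,505)),.118))
for nm,p in dict(upin0=(145,150),upin1=(350,161),loin0=(130,382),loin1=(385,398)).items(): print(nm,onplane('top',T(p),.014).round(4))
for nm,p in dict(tipU=(35,85),tipL=(14,434)).items(): print(nm,onplane('top',T(p),.014).round(4))
for nm,p in dict(lipU=(352,185),lipL=(345,358)).items(): print(nm,onplane('top',T(p),.047).round(4))
for nm,p in dict(rU=(145,143),rL=(125,385)).items(): print(nm,onplane('top',T(p),.014).round(4))
E
```

```text
A [ 0.4357 -0.2797  0.1842] [[0.1 1.1]] [[-0.8 -0.1]]
B [ 0.4485 -0.146   0.1901] [[0.1 0.6]] [[-0.5 -0.1]]
C [ 0.448  -0.1426  0.0582] [[0.1 0.9]] [[-0.7 -0.1]]
D [ 0.4351 -0.2782  0.0549] [[0.1 0.7]] [[-0.5 -0.1]]
hub [ 0.44183005 -0.2116339   0.12184181] [np.float64(0.0925), np.float64(0.0949), np.float64(0.0941), np.float64(0.0946)] [np.float64(137.5), np.float64(46.1), np.float64(-42.7), np.float64(-134.9)]
boss ray @.118 [[ 0.44625152 -0.21711959  0.118     ]]
upin0 [[0.6512 0.0032 0.014 ]]
upin1 [[ 0.6421 -0.1078  0.014 ]]
loin0 [[0.5248 0.0148 0.014 ]]
loin1 [[ 0.5124 -0.1218  0.014 ]]
tipU [[0.6888 0.0621 0.014 ]]
tipL [[0.4984 0.0777 0.014 ]]
lipU [[ 0.6229 -0.1054  0.047 ]]
lipL [[ 0.5309 -0.0983  0.047 ]]
rU [[0.6551 0.0031 0.014 ]]
rL [[0.5232 0.0175 0.014 ]]
```

```bash
python3 -m crank '-0.010 0 -0.048 0 0.134 0;-0.021 0 -0.097 0 0.268 0;-0.031 0 -0.145 0 0.401 0;-0.041 0 -0.193 0 0.535 0;-0.051 0 -0.241 0 0.669 0;-0.062 0 -0.290 0 0.803 0;-0.072 0 -0.338 0 0.937 0;-0.082 0 -0.386 0 1.07 0' -0.3 60
```

```text
time: 0.9
ee_pos: [0.5157, 0.3204, 0.242]
tcp_rot: [-90.0, 0.0, 9.9]
wrist_force: [0.7, 1.1, -0.5]
opening: 0.0555
```

```bash
python3 -m crank '0.038 0 -0.032 0 0.134 0;0.0757 0 -0.0645 0 0.268 0;0.0757 0.05 -0.0645 0 0.268 0;0.0757 0.10 -0.0645 0 0.268 0;0.0757 0.15 -0.0645 0 0.268 0;0.0757 0.195 -0.0645 0 0.268 0;0.0757 0.222 -0.0645 0 0.268 0;0.0757 0.222 -0.0645 0 0.268 0'; python3 - <<'E'
from h import *
a=vision.camera('wrist')[:,:,::-1]; b=vision.camera('top')[:,:,::-1]
cv2.imwrite('pics/m1.png',np.hstack([cv2.resize(a,(400,300)),cv2.resize(b[150:300,180:380],(400,300))]))
o=bot.get_obs();print(o['ee_pos'],o['tcp_rot'],o['wrist_force'],o['opening'])
E
```

```text
time: 1.7
ee_pos: [0.5973, 0.2705, 0.0149]
tcp_rot: [-90.2, 0.4, -5.1]
wrist_force: [-0.3, 0.5, 0.4]
opening: 0.0554
[0.60017249 0.27189987 0.02078174] [-9.00117809e+01  2.08346158e-02 -5.10100317e+00] [ 0.52821071 -0.46413721  1.20159086] 0.054970964273649135
```

View pics/m1.png

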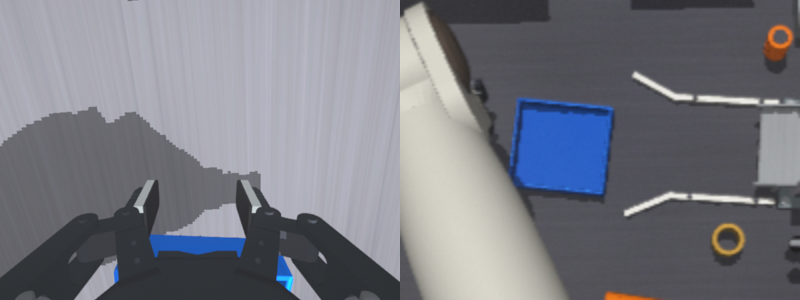

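```bash
python3 -m crank '0 0 -0.015 0 0 0;0 0 -0.028 0 0 0;0.001 0 -0.040 0 0 0;0.003 0 -0.055 0 0 0;0.005 0 -0.072 0 0 0;0.007 0 -0.090 0 0 0;0.009 0 -0.107 0 0 0;0.0107 0 -0.125 0 0 0'; python3 -m crank '0 0 -0.017 0 0 0;0 0 -0.034 0 0 0;0 0 -0.050 0 0 0;0 0 -0.065 0 0 0;0 0 -0.080 0 0 0;0 0 -0.095 0 0 0;0 0 -0.107 0 0 0;0 0 -0.115 0 0 0'
```

```text
time: 2.6
ee_pos: [0.6005, 0.1459, 0.022]
tcp_rot: [-89.9, -0.1, -5.1]
wrist_force: [-0.1, 4.6, 3.1]
opening: 0.0553
time: 3.4
ee_pos: [0.5899, 0.031, 0.0215]
tcp_rot: [-89.9, -0.1, -5.1]
wrist_force: [0.5, 5.1, 1.9]
opening: 0.0553
```

```bash
python3 -m crank '0 0 -0.003 0 0 0;0 0 -0.006 0 0 0;0 0 -0.009 0 0 0;0 0 -0.012 0 0 0'; python3 -m crank '0 0 -0.0015 0 0 0;0 0 -0.003 0 0 0;0 0 -0.003 0 0 0'
```

```text
time: 3.8
ee_pos: [0.5887, 0.0203, 0.0207]
tcp_rot: [-90.0, -0.0, -5.1]
wrist_force: [1.0, 5.9, 3.7]
opening: 0.0555
time: 4.1
ee_pos: [0.5883, 0.0171, 0.0206]
tcp_rot: [-90.0, -0.0, -5.1]
wrist_force: [0.8, 4.5, 3.6]
opening: 0.0557
```

Not at the stop yet (only sliding friction); continue in small steps.

```bash
python3 -m crank '0 0 -0.0015 0 0 0;0 0 -0.003 0 0 0;0 0 -0.003 0 0 0'; python3 -m crank '0 0 -0.0015 0 0 0;0 0 -0.003 0 0 0;0 0 -0.003 0 0 0'; python3 - <<'E'
from h import *
b=vision.camera('top')[:,:,::-1]
cv2.imwrite('pics/m2.png',cv2.resize(b[170:290,270:450],None,fx=4,fy=4,interpolation=cv2.INTER_CUBIC))
E
```

```text
time: 4.4
ee_pos: [0.5881, 0.0148, 0.0206]
tcp_rot: [-89.9, -0.0, -5.1]
wrist_force: [-0.2, 8.4, 5.0]
opening: 0.0553
time: 4.7
ee_pos: [0.5879, 0.0147, 0.0207]
tcp_rot: [-89.6, -0.0, -4.9]
wrist_force: [-0.3, 23.4, 4.2]
opening: 0.0551
```

View pics/m2.png

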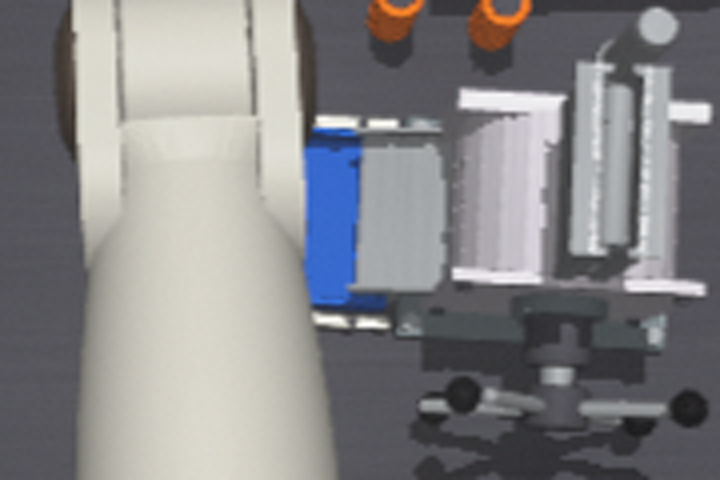

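```bash
python3 -m crank '0 0 0.015 0 0 0;0 0 0.035 0 0 0;0 -0.05 0.035 0 0 0;0 -0.10 0.035 0 0 0;0 -0.15 0.035 0 0 0;0 -0.20 0.035 0 0 0;0 -0.25 0.035 0 0 0;0 -0.28 0.035 0 0 0'; python3 -m crank '-0.04 0 -0.01 0 0 0;-0.08 0 -0.02 0 0 0;-0.12 0 -0.03 0 0 0;-0.153 0 -0.04 0 0 0;-0.150 0 -0.085 0 0 0;-0.147 0 -0.130 0 0 0;-0.143 0 -0.175 0 0 0;-0.139 0 -0.220 0 0 0' 1 60; python3 -m crank '0.004 0 -0.045 0 0 0;0.008 0 -0.090 0 0 0;0.012 0 -0.135 0 0 0;0.0146 0 -0.181 0 0 0;0.0146 0 -0.181 0 0 0' ; python3 - <<'E'
from h import *
b=vision.camera('top')[:,:,::-1];s=vision.camera('side')[:,:,::-1]
cv2.imwrite('pics/m3.png',np.hstack([cv2.resize(b[170:290,270:470],(480,360)),cv2.resize(s[120:280,240:400],(320,360))]))
c=cv2.cvtColor(b,cv2.COLOR_BGR2HSV);m=cv2.inRange(c,(105,120,60),(125,255,255)); m[:, :290]=0;m[:180]=0;m[:,400:]=0
ys,xs=np.nonzero(m);bx=cv2.boxPoints(cv2.minAreaRect(np.c_[xs,ys].astype(np.float32)));P=onplane('top',bx,.036);print(P.round(4),P.mean(0))
E
```

```text
time: 5.55
ee_pos: [0.5907, 0.0455, 0.3042]
tcp_rot: [-90.1, -0.2, -5.1]
wrist_force: [0.3, -0.5, 0.5]
opening: 0.0557
time: 6.35
ee_pos: [0.432, -0.1628, 0.3001]
tcp_rot: [-90.1, 0.0, -5.1]
wrist_force: [2.1, 0.4, -0.3]
opening: -0.0004
time: 6.85
ee_pos: [0.4301, -0.347, 0.2979]
tcp_rot: [-90.0, 0.2, -5.4]
wrist_force: [-0.1, 0.0, -1.1]
opening: -0.0002
[[ 5.252e-01  9.800e-03  3.600e-02]
 [ 6.463e-01 -3.000e-04  3.600e-02]
 [ 6.355e-01 -1.293e-01  3.600e-02]
 [ 5.146e-01 -1.179e-01  3.600e-02]] [ 0.58039376 -0.05943578  0.036     ]
```

View pics/m3.png

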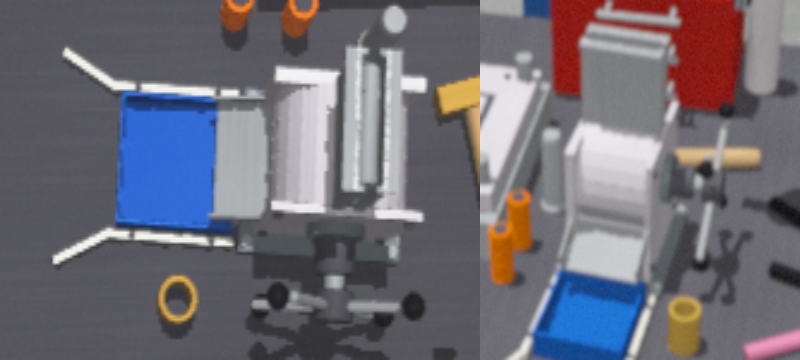

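```bash
cat > mon.py <<'E'
from h import *
th=np.radians(-5.1); Y=np.array([-np.sin(th),np.cos(th),0]); X=np.array([np.cos(th),np.sin(th),0]); D=np.array([.5806,-.060,0]); H=np.array([.443,-.213,.118])
b=vision.camera('top'); s=vision.camera('side')
for n,i in(('top',b),('side',s)):
    q=np.array([D+x*X+y*Y+[0,0,.012] for x,y in((-.045,-.030 if n=='top' else -.03),(.045,-.03),(.045,.055),(-.045,.055))])
    m=np.zeros((480,640),np.uint8); cv2.fillConvexPoly(m,proj(n,q).round().astype(int),255)
    h=cv2.cvtColor(i,cv2.COLOR_RGB2HSV); g=cv2.inRange(h,(0,0,60),(180,90,255))&m
    k,_,st,ce=cv2.connectedComponentsWithStats(g)
    print(n,'grey px',int((g>0).sum()),'of',int((m>0).sum()),[(int(st[j,4]),ce[j].round().tolist()) for j in range(1,k) if st[j,4]>15])
o=bot.get_obs(); r=o['ee_pos']-H; print('t',round(o['time'],2),'hub-frame tcp x,y,z mm',(1e3*np.array([r@X,r@Y,r[2]])).round(1),'F',o['wrist_force'].round(1))
import sys
if len(sys.argv)>1: cv2.imwrite(sys.argv[1],np.hstack([cv2.resize(b[170:290,270:470],(480,360)),cv2.resize(s[120:280,240:400],(320,360))])[:,:,::-1])
E
python3 -m crank '0 0.05 0 0 0 0;0 0.10 0 0 0 0;0 0.114 0 0 0 0;0 0.114 0 0 0 0'; python3 mon.py
```

```text
time: 7.35
ee_pos: [0.4305, -0.341, 0.1852]
tcp_rot: [-89.9, 0.2, -5.0]
wrist_force: [-0.2, 0.6, 1.4]
opening: 0.0002
top grey px 0 of 1126 []
side grey px 0 of 787 []
t 7.45 hub-frame tcp x,y,z mm [   0.4 -129.9   71. ] F [-0.5 -0.3  1.5]
```

```bash
python3 -m crank '0 0.004 0.02 0 0 0;0 0.004 0.037 0 0 0;0 0.004 0.05 0 0 0;0 0.004 0.065 0 0 0;0 0.004 0.08 0 0 0;0 0.004 0.095 0 0 0;0 0.004 0.11 0 0 0;0 0.004 0.12 0 0 0'; python3 mon.py; python3 -m crank '0 0 0.01 0 0 0;0 0 0.02 0 0 0;0 0 0.03 0 0 0;0 0 0.04 0 0 0;0 0 0.045 0 0 0;0 0 0.045 0 0 0';  python3 mon.py pics/m4.png
```

```text
time: 8.25
ee_pos: [0.4427, -0.2236, 0.185]
tcp_rot: [-90.3, -0.2, -5.1]
wrist_force: [-2.6, -15.3, 3.9]
opening: -0.0003
top grey px 0 of 1126 []
side grey px 0 of 787 []
t 8.35 hub-frame tcp x,y,z mm [ 0.5 -9.5 66.7] F [ 0.8 -1.3  1.3]
time: 8.95
ee_pos: [0.4464, -0.1779, 0.1837]
tcp_rot: [-90.0, -0.1, -5.1]
wrist_force: [-0.2, -2.1, 2.7]
opening: -0.0003
top grey px 0 of 1126 []
side grey px 0 of 787 []
t 9.05 hub-frame tcp x,y,z mm [ 0.1 35.  65.2] F [-0.1 -2.   2.9]
```

View pics/m4.png

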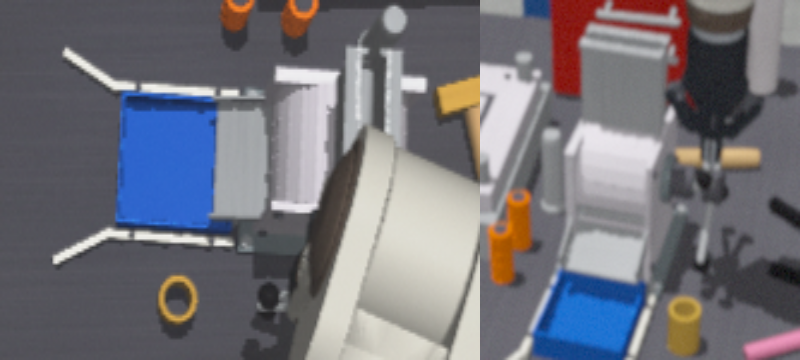

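```bash
python3 -m crank '0 0 -0.006 0 0 0;0 -0.05 -0.006 0 0 0;0 -0.10 -0.006 0 0 0;0 -0.114 -0.04 0 0 0;0 -0.114 -0.085 0 0 0;0 -0.114 -0.13 0 0 0;0 -0.114 -0.165 0 0 0;0 -0.114 -0.165 0 0 0'; python3 -m crank '0 0.05 0 0 0 0;0 0.10 0 0 0 0;0 0.114 0 0 0 0;0 0.114 0 0 0 0;0 0.114 0.02 0 0 0;0 0.114 0.037 0 0 0;0 0.114 0.05 0 0 0;0 0.114 0.06 0 0 0'; python3 -m crank '0 0 0.01 0 0 0;0 0 0.01 0 0 0'; python3 mon.py
```

```text
time: 9.85
ee_pos: [0.4302, -0.3462, 0.2946]
tcp_rot: [-89.9, 0.1, -5.3]
wrist_force: [0.0, -0.6, -1.1]
opening: -0.0
time: 10.65
ee_pos: [0.4374, -0.2831, 0.1847]
tcp_rot: [-90.2, -0.2, -5.1]
wrist_force: [-0.4, -6.2, 1.6]
opening: 0.0
time: 10.85
ee_pos: [0.4381, -0.2718, 0.184]
tcp_rot: [-90.0, -0.1, -5.0]
wrist_force: [-0.5, -0.0, 0.3]
opening: -0.0002
top grey px 0 of 1126 []
side grey px 0 of 787 []
t 10.95 hub-frame tcp x,y,z mm [  0.1 -59.7  65.2] F [ 0.3 -0.6 -0.4]
```

```bash
for i in 1; do python3 -m crank '0 0 0.008 0 0 0;0 0 0.015 0 0 0;0 0 0.015 0 0 0;0 0 0.015 0 0 0;0 0 0.015 0 0 0;0 0 0.015 0 0 0' >/dev/null; python3 mon.py; python3 -m crank '0 0 0.008 0 0 0;0 0 0.015 0 0 0;0 0 0.015 0 0 0;0 0 0.015 0 0 0;0 0 0.015 0 0 0;0 0 0.015 0 0 0'>/dev/null; python3 mon.py; done
```

```text
top grey px 0 of 1126 []
side grey px 0 of 787 []
t 11.65 hub-frame tcp x,y,z mm [ -0.3 -45.   64.2] F [-0.6 -0.9  0.2]
top grey px 0 of 1126 []
side grey px 0 of 787 []
t 12.35 hub-frame tcp x,y,z mm [ -0.3 -30.1  64.2] F [-0.2 -0.6  0.4]
```

```bash
python3 -m crank '0 0 0.008 0 0 0;0 0 0.015 0 0 0;0 0 0.015 0 0 0;0 0 0.015 0 0 0;0 0 0.015 0 0 0;0 0 0.015 0 0 0' >/dev/null; python3 mon.py; python3 -m crank '0 0 0.008 0 0 0;0 0 0.015 0 0 0;0 0 0.015 0 0 0;0 0 0.015 0 0 0;0 0 0.015 0 0 0;0 0 0.015 0 0 0'>/dev/null; python3 mon.py
```

```text
top grey px 0 of 1126 []
side grey px 0 of 787 []
t 13.05 hub-frame tcp x,y,z mm [ -0.3 -15.1  64.2] F [0.1 0.2 0.4]
top grey px 184 of 1126 [(184, [324.0, 223.0])]
side grey px 0 of 787 []
t 13.75 hub-frame tcp x,y,z mm [-0.3 -0.2 64.3] F [-1.7 -3.6 -0.8]
```

```bash
python3 mon.py pics/m5.png
```

```text
top grey px 184 of 1126 [(184, [324.0, 223.0])]
side grey px 0 of 787 []
t 13.85 hub-frame tcp x,y,z mm [-0.3 -0.1 64.3] F [-1.5 -3.5  0.4]
```

View pics/m5.png

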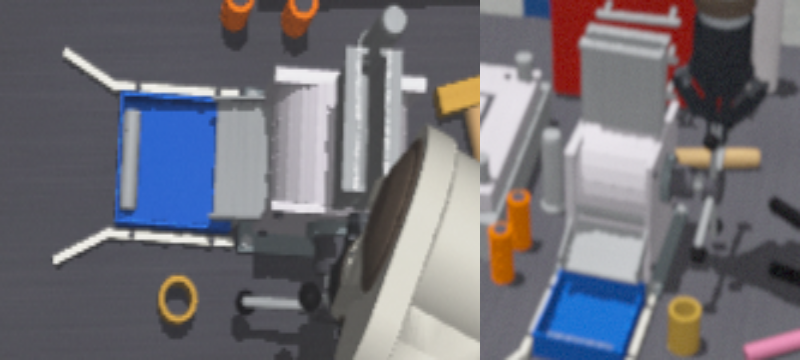

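```bash
python3 -m crank '0 0 0.008 0 0 0;0 0 0.016 0 0 0;0 0 0.024 0 0 0;0 0 0.032 0 0 0;0 0 0.035 0 0 0;0 0 0.035 0 0 0' >/dev/null; python3 mon.py;  python3 -m crank '0 0 -0.006 0 0 0;0 -0.05 -0.006 0 0 0;0 -0.10 -0.006 0 0 0;0 -0.114 -0.04 0 0 0;0 -0.114 -0.085 0 0 0;0 -0.114 -0.13 0 0 0;0 -0.114 -0.165 0 0 0;0 -0.114 -0.165 0 0 0'; python3 -m crank '0 0.05 0 0 0 0;0 0.10 0 0 0 0;0 0.114 0 0 0 0;0 0.114 0 0 0 0;0 0.114 0.02 0 0 0;0 0.114 0.037 0 0 0;0 0.114 0.05 0 0 0;0 0.114 0.06 0 0 0'; python3 -m crank '0 0 0.01 0 0 0;0 0 0.01 0 0 0;0 0 0.01 0 0 0;0 0 0.01 0 0 0;0 0 0.01 0 0 0'; python3 mon.py
```

```text
top grey px 184 of 1126 [(184, [324.0, 223.0])]
side grey px 0 of 787 []
t 14.55 hub-frame tcp x,y,z mm [-0.3 35.3 64.2] F [ 0.  -0.5  0.2]
time: 15.35
ee_pos: [0.4303, -0.3464, 0.2947]
tcp_rot: [-90.0, 0.1, -5.3]
wrist_force: [0.6, 1.1, 0.7]
opening: 0.0
time: 16.15
ee_pos: [0.4374, -0.2829, 0.1846]
tcp_rot: [-90.2, -0.2, -5.1]
wrist_force: [-0.5, -6.5, 2.3]
opening: -0.0
time: 16.65
ee_pos: [0.4374, -0.2729, 0.1823]
tcp_rot: [-90.0, 0.0, -5.1]
wrist_force: [-0.6, 0.4, -0.1]
opening: 0.0001
top grey px 184 of 1126 [(184, [324.0, 223.0])]
side grey px 0 of 787 []
t 16.75 hub-frame tcp x,y,z mm [ -0.2 -60.2  64.2] F [ 0.2  1.1 -0.6]
```

```bash
for i in 1 2; do :; done; python3 -m crank '0 0 0.006 0 0 0;0 0 0.012 0 0 0;0 0 0.012 0 0 0;0 0 0.012 0 0 0;0 0 0.012 0 0 0;0 0 0.012 0 0 0' >/dev/null; python3 mon.py; python3 -m crank '0 0 0.006 0 0 0;0 0 0.012 0 0 0;0 0 0.012 0 0 0;0 0 0.012 0 0 0;0 0 0.012 0 0 0;0 0 0.012 0 0 0' >/dev/null; python3 mon.py
```

```text
top grey px 184 of 1126 [(184, [324.0, 223.0])]
side grey px 0 of 787 []
t 17.45 hub-frame tcp x,y,z mm [ -0.3 -48.   64.2] F [ 0.1  0.1 -0.7]
top grey px 416 of 1126 [(416, [328.0, 223.0])]
side grey px 244 of 787 [(244, [291.0, 268.0])]
t 18.15 hub-frame tcp x,y,z mm [ -0.3 -36.   64.2] F [-0.8 -0.3 -0.7]
```

```bash
python3 -m crank '0 0 0.005 0 0 0;0 0 0.010 0 0 0;0 0 0.010 0 0 0;0 0 0.010 0 0 0;0 0 0.010 0 0 0;0 0 0.010 0 0 0' >/dev/null; python3 mon.py
```

```text
top grey px 416 of 1126 [(416, [328.0, 223.0])]
side grey px 245 of 787 [(245, [291.0, 268.0])]
t 18.85 hub-frame tcp x,y,z mm [ -0.3 -25.9  64.1] F [-0.2 -0.   0.4]
```

```bash
python3 -m crank '0 0 0.01 0 0 0;0 0 0.02 0 0 0;0 0 0.03 0 0 0;0 0 0.04 0 0 0;0 0 0.05 0 0 0;0 0 0.06 0 0 0;0 0 0.061 0 0 0;0 0 0.061 0 0 0' >/dev/null; python3 mon.py;  python3 -m crank '0 0 -0.006 0 0 0;0 -0.05 -0.006 0 0 0;0 -0.10 -0.006 0 0 0;0 -0.114 -0.04 0 0 0;0 -0.114 -0.085 0 0 0;0 -0.114 -0.13 0 0 0;0 -0.114 -0.165 0 0 0;0 -0.114 -0.165 0 0 0'; python3 -m crank '0 0.05 0 0 0 0;0 0.10 0 0 0 0;0 0.114 0 0 0 0;0 0.114 0 0 0 0;0 0.114 0.02 0 0 0;0 0.114 0.03 0 0 0;0 0.114 0.037 0 0 0;0 0.114 0.042 0 0 0'; python3 -m crank '0 0 0.002 0 0 0;0 0 0.002 0 0 0;0 0 0.002 0 0 0;0 0 0.002 0 0 0;0 0 0.002 0 0 0'; python3 mon.py
```

```text
top grey px 416 of 1126 [(416, [328.0, 223.0])]
side grey px 243 of 787 [(243, [291.0, 268.0])]
t 19.75 hub-frame tcp x,y,z mm [-0.3 34.9 64.2] F [ 0.4 -0.   0.2]
time: 20.55
ee_pos: [0.4302, -0.3466, 0.2949]
tcp_rot: [-90.0, 0.1, -5.3]
wrist_force: [0.6, 0.1, -0.8]
opening: 0.0
time: 21.35
ee_pos: [0.4356, -0.3005, 0.1839]
tcp_rot: [-90.1, -0.1, -5.1]
wrist_force: [-0.5, -1.4, -0.4]
opening: 0.0
time: 21.85
ee_pos: [0.435, -0.2989, 0.1822]
tcp_rot: [-90.0, 0.0, -5.1]
wrist_force: [-0.1, 0.2, 1.0]
opening: 0.0001
top grey px 416 of 1126 [(416, [328.0, 223.0])]
side grey px 244 of 787 [(244, [291.0, 268.0])]
t 21.95 hub-frame tcp x,y,z mm [ -0.3 -86.2  64.2] F [-0.1  0.4  0.3]
```

```bash
python3 -m crank '0 0 0.003 0 0 0;0 0 0.006 0 0 0;0 0 0.006 0 0 0;0 0 0.006 0 0 0;0 0 0.006 0 0 0;0 0 0.006 0 0 0' ; python3 mon.py; python3 -m crank '0 0 0.003 0 0 0;0 0 0.006 0 0 0;0 0 0.006 0 0 0;0 0 0.006 0 0 0;0 0 0.006 0 0 0;0 0 0.006 0 0 0' ; python3 mon.py
```

```text
time: 22.55
ee_pos: [0.4356, -0.2927, 0.1822]
tcp_rot: [-90.0, 0.0, -5.1]
wrist_force: [-0.6, -1.8, 0.2]
opening: 0.0001
top grey px 416 of 1126 [(416, [328.0, 223.0])]
side grey px 244 of 787 [(244, [291.0, 268.0])]
t 22.65 hub-frame tcp x,y,z mm [ -0.3 -80.   64.2] F [-0.2 -1.1 -0.6]
time: 23.25
ee_pos: [0.4361, -0.2867, 0.1822]
tcp_rot: [-90.0, 0.0, -5.1]
wrist_force: [-0.0, -1.2, 0.5]
opening: 0.0
top grey px 416 of 1126 [(416, [328.0, 223.0])]
side grey px 243 of 787 [(243, [291.0, 268.0])]
t 23.35 hub-frame tcp x,y,z mm [ -0.2 -74.   64.2] F [ 0.2 -0.9  0.1]
```

```bash
python3 -m crank '0 0 0.003 0 0 0;0 0 0.006 0 0 0;0 0 0.006 0 0 0;0 0 0.006 0 0 0;0 0 0.006 0 0 0;0 0 0.006 0 0 0' ; python3 mon.py
```

```text
time: 23.95
ee_pos: [0.4367, -0.2805, 0.1821]
tcp_rot: [-90.0, 0.0, -5.1]
wrist_force: [0.5, 0.2, 0.7]
opening: 0.0001
top grey px 416 of 1126 [(416, [328.0, 223.0])]
side grey px 244 of 787 [(244, [291.0, 268.0])]
t 24.05 hub-frame tcp x,y,z mm [ -0.3 -67.9  64.1] F [-0.6 -0.4 -0.1]
```

```bash
python3 -m crank '0 0 0.003 0 0 0;0 0 0.006 0 0 0;0 0 0.006 0 0 0;0 0 0.006 0 0 0;0 0 0.006 0 0 0;0 0 0.006 0 0 0' ; python3 mon.py pics/m6.png
```

```text
time: 24.65
ee_pos: [0.4372, -0.2746, 0.1822]
tcp_rot: [-90.0, 0.0, -5.1]
wrist_force: [1.1, 0.2, -0.5]
opening: -0.0002
top grey px 658 of 1126 [(658, [332.0, 223.0])]
side grey px 436 of 787 [(436, [292.0, 266.0])]
t 24.75 hub-frame tcp x,y,z mm [ -0.3 -62.   64.2] F [0.9 0.1 0.4]
```

Third pin is out. Back off, lift clear, and check.

```bash
python3 -m crank '0 0 -0.02 0 0 0;0 0 -0.045 0 0 0;0 0 -0.069 0 0 0;0 -0.05 -0.069 0 0 0;0 -0.10 -0.069 0 0 0;0 -0.13 -0.069 0 0 0;0 -0.13 -0.10 0 0 0;0 -0.13 -0.10 0 0 0'; python3 -m crank '0 0 0 0 0 0;0 0 0 0 0 0;0 0 0 0 0 0;0 0 0 0 0 0;0 0 0 0 0 0;0 0 0 0 0 0' >/dev/null; python3 mon.py pics/m7.png; python3 - <<'E'
from h import *
b=vision.camera('top'); c=cv2.cvtColor(b,cv2.COLOR_RGB2HSV);m=cv2.inRange(c,(105,120,60),(125,255,255)); m[:, :290]=0;m[:180]=0;m[:,400:]=0
ys,xs=np.nonzero(m);P=onplane('top',cv2.boxPoints(cv2.minAreaRect(np.c_[xs,ys].astype(np.float32))),.036);print(P.round(4),P.mean(0))
E
```

```text
time: 25.55
ee_pos: [0.4284, -0.3766, 0.3125]
tcp_rot: [-90.1, -0.0, -5.2]
wrist_force: [0.1, -0.5, -0.9]
opening: -0.0002
top grey px 658 of 1126 [(658, [332.0, 223.0])]
side grey px 435 of 787 [(435, [292.0, 266.0])]
t 26.25 hub-frame tcp x,y,z mm [  -0.3 -161.9  194.3] F [-0.2 -0.2  0.7]
[[ 0.5254  0.0121  0.036 ]
 [ 0.6465  0.0021  0.036 ]
 [ 0.6357 -0.1266  0.036 ]
 [ 0.5148 -0.1153  0.036 ]] [ 0.58060223 -0.056939    0.036     ]
```

View pics/m7.png

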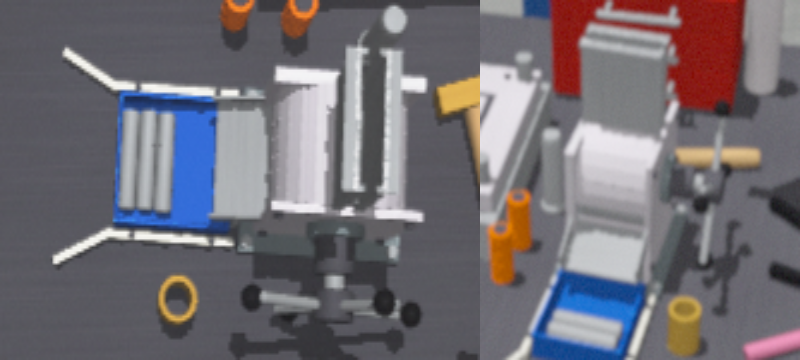

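```bash
python3 - <<'E'
import cv2,numpy as np
def edge(f):
    i=cv2.imread(f).astype(float); s=i[105:215,90:122,0]-i[105:215,90:122,2]
    return ((s-0)/120).clip(0,1).sum(1).mean()/2.4
e=[edge(f'pics/m{k}.png') for k in(3,4,5,6,7)]; print(e)
E
```

```text
[np.float64(2.4026515151515144), np.float64(2.346527777777778), np.float64(2.414741161616162), np.float64(2.5198863636363646), np.float64(2.615814393939394)]
```

```bash
python3 -c "
from workcell import bot
print(bot.job_done())"
```

```text
the job is handed in; nothing more can be done
None
```

I pushed the tray home with the half-open fingers and turned the capstan in four strokes, the last one partial. The three pins came out one at a time, each lying in the tray before the next was released. I then lifted the arm clear and handed the job in at about 26 s. No verdict is reported at hand-in.

- **Pins:** The last picture shows three pins side by side in the tray and none on the bench. The fourth would need roughly 60° more turning. Pins 4 and 5 were not seen directly inside the feeder.
- **Tray:** The fingers stopped with the force rising to 23 N, which marked the stop face. The mask-based check before hand-in put the tray centre 2.5 mm further out than after docking. A finer edge comparison of the same views put the shift at about 0.5 mm. Both are inside the 7 mm limit.
- **Bench and robot:** The springs and bush stand where they were in the last picture. The other bystanders were not measured again; the tool did not go near them. The arm was touching nothing when I handed in.
- **Failed check:** My side-camera pin counter missed the first pin because it looked only at the middle of the tray. The top view and the picture showed it clearly.

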